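Complete a valve fitter's kit tray in order of use

TASK

The blue kit tray is to hold the fitter's instruments in the order of use, and the tweezers already lie in its first bay. Lay the spatula in the middle bay and the long spanner in the last bay, at the far end from the tweezers, each flat on the floor of its bay and lying lengthwise along it, either way round. Set them down gently rather than dropping them in, and leave the tweezers in their bay.

Things in the scene. Friction and masses are not known exactly. Their poses are not given: they have to be found in the camera images.
- tray: Blue plastic kit tray, fixed to the bench, 218 mm (its x) by 268 mm (its y). Origin: centre of the underside, z up. Floor 3 mm thick; outer walls 4 mm thick and 18 mm high over the bench; two white ribs along x, 4 mm thick and 9 mm high over the bench, at y = +44 and -44 mm, make three bays, each 210 mm long along the tray's x and 84 mm (first and last: 86 mm) wide. Bay centres at x = 0: first bay y = +88 mm (tweezers in it), middle bay y = 0, last bay y = -88 mm.
- tweezers: Steel tweezers, 133 mm long, 20 mm wide, 9 mm high, lying in the tray's first bay; they stay there. Origin: about the middle of the length, on the underside; x along them.
- spatula: Spatula with a black bar handle and a flat, round-ended steel blade, 155 mm long, lying flat on the bench. Origin: middle of the length on the centre line, at the underside; x along it towards the blade, z up. Handle 13 mm wide and 14 mm high, from x = -77.5 to +17.5 mm; blade 24 mm wide and 3 mm thick, from x = +30 to +77.5 mm. Grip it across the handle at about x = -10 mm. Mass about 60 g. (A black-handled screwdriver with a thin round shaft lies nearby: not wanted.)
- spanner: The longer of two steel spanners lying flat on the bench: 165 mm long, with an open jaw at +x and a ring at -x, heads 32 mm wide, all 9 mm thick. Origin: middle of the length on the centre line, at the underside; x along it, z up. The straight shaft is 14 mm wide and runs from x = -57 to +57 mm; grip it across the middle. Mass about 120 g. (The other spanner, of the same shape but 105 mm long, is not wanted.)
Mind the look-alikes: they are no part of the job. What is shaped like the spatula but yellow is not meant.

How it is judged (in metres and radians):
At the end, for the whole second after the job is handed in: Tweezers in the first bay, spatula in the middle, long spanner in the last: each origin within 30 mm (tray x) and 34 mm (tray y) of its bay's centre, 3 mm (+-4) above the tray's underside, flat within 0.1 rad, along the tray's x within 0.3 rad either way round, at rest (x of tweezers in the frame of tray between -0.03 and 0.03 m and y of tweezers in the frame of tray between 0.054 and 0.122 m and z of tweezers in the frame of tray between -0.001 and 0.007 m and angle between each of tweezers, spatula, spanner's own z axis and vertical below 0.1 rad and angle between the x axis of each of tweezers, spatula, spanner and the x axis of tray, either way round below 0.3 rad and linear speed of each of tweezers, spatula, spanner below 0.02 m/s and x of spatula in the frame of tray between -0.03 and 0.03 m and y of spatula in the frame of tray between -0.034 and 0.034 m and z of spatula in the frame of tray between -0.001 and 0.007 m and x of spanner in the frame of tray between -0.03 and 0.03 m and y of spanner in the frame of tray between -0.122 and -0.054 m and z of spanner in the frame of tray between -0.001 and 0.007 m); the robot touches nothing.
It fails at once if the spatula is dropped or thrown into the tray (it moves faster than 0.7 m/s less than 20 mm above the tray's underside) (x of spatula in the frame of tray between -0.109 and 0.109 m and y of spatula in the frame of tray between -0.134 and 0.134 m and z of spatula in the frame of tray below 0.02 m and linear speed of spatula above 0.7 m/s).
It fails at once if the spanner is dropped or thrown into the tray (it moves faster than 0.7 m/s less than 20 mm above the tray's underside) (x of spanner in the frame of tray between -0.109 and 0.109 m and y of spanner in the frame of tray between -0.134 and 0.134 m and z of spanner in the frame of tray below 0.02 m and linear speed of spanner above 0.7 m/s).
It also fails if it takes over 59 s, if anything falls off the work surface, if the arm or the gripper's body presses on something with over 40 N, if the wrist force passes 120 N, or if a joint passes its speed limit or range.

ROBOT

A 6-joint arm with a two-finger parallel gripper is mounted at the origin on the work surface. World frame = base frame: x ahead of the robot, y to its left, z up, the work surface at z = 0. Lengths are in mm, angles in degrees, forces in N, time in s.
With the tool pointing down it reaches from about 300 to 850 mm from the base axis. Payload 4.2 kg.
Tool frame: the origin (TCP) lies midway between the tips of the shut fingers; the grasp point (between the pads) lies 19 mm behind it; x points along the fingers, z is the direction in which the jaws open and shut, and the axes are right-handed (so a half turn about x gives the same grasp; the last joint's range is limited). The gripper opens to 91 mm and grips with 3 to 60 N. Pads are 32 mm wide; open, the fingers measure 118 mm over their backs; the gripper's body (76 mm by 178 mm) begins 60 mm behind the grasp point.
Start: joints at [-65.145, 18.312, 89.639, -0, 72.044, -1.146], TCP at [252.076, -516.818, 213.976] pointing down, gripper open.
Joint ranges: [-177.97, 177.97], [-48.28, 115.42], [12.27, 149.76], [-77.06, 257.06], [2.81, 150.46], [-146.56, 146.56]. Speed limits (degrees/s): [147.25, 147.25, 180, 180, 180, 180].

INTERFACE

Orientations are given as [roll, pitch, yaw] about the fixed x, y, z axes, in that order (R = Rz(yaw) Ry(pitch) Rx(roll)).
In Python, from workcell import env gives the robot as it stands.
- The arm moves only by the tool send_rows, never from a script. Its argument "commands" is a list that holds one entry, the list of rows, each a list of 6 numbers: the shift along the tool's x, y, z normalised to -1 to 1, where 1 is 0.1 m, then the turn, a rotation vector about the tool's x, y, z normalised to -1 to 1, where 1 is 2 pi rad. In form: [[[x, y, z, wx, wy, wz], ...]]. A call has 1 to 20 rows; each row is the pose to reach, as a shift and turn from the pose commanded when the call began, along the tool's axes at that moment, turning the shorter way round; what a row does not reach only later rows make up. A row lasts 1/8 s, in which the tool goes at most 62.5 mm and 10.7 degrees, less where a joint would pass 70% of its speed; a pose out of reach is approached as far as the arm can. A call with a number of a shift or a turn outside -1 to 1 is refused whole. A call with a gripper value outside its range is refused whole. "jaw" is the closure, from -1 (fully open) to 1 (shut), so that 0 is half open, set as the call begins (left out, the last holds). The fingers move at their own pace and stop on an object; "force" is the grip in N (left out, the last holds). Time passes only in rows, so rows that repeat a pose let the fingers close. It gives the time, the measured TCP pose, the force and the opening at its end, in the units of the state.
- env.state(): the state, without advancing time (a new reading comes with each control period).
- env.grab_frame(name): name is "side" or "top" or "wrist"; returns (picture, depth): 420x560x3 uint8, red, green, blue; 420x560 float32, mm along the optical axis (not along the pixel's ray), 0 where there is no reading.
- env.get_calibration(name): a dict with "mtx" (3x3 intrinsics, pixels), "camera_from_world" (4x4, takes a point from world to camera coordinates). Camera axes: x right, y up, looking along -z (the intrinsics and any distortion apply to the point x, -y, -z); pixel columns grow to the right and rows downward; lengths in mm; the calibration is good to about 2 mm. A picture is of the moment at which its call begins: read the wrist's pose just before it. get_calibration takes no time and is no camera call; for the wrist camera it gives the pose at the moment of the call.
- env.job_done(): hands the job in, once; it reports no verdict.
The state is a dict: "time_s": time; "qpos": joint angles; "qvel": joint speeds; "effort": joint torques, N m; "ee_pos": TCP position; "ee_rot": TCP orientation; "force": force on the tool from outside, world axes, zero at the start; "torque": the same for the moment, N m; "gripper_width": finger opening in mm.
Only numpy, scipy, OpenCV 4.12 (cv2) and the standard library are available. Lean on these libraries where they do the work, as an engineer would, in place of code of your own. Each camera call takes 0.05 s, during which the arm holds its last target.

## Working session

There is one attempt and no reset: what is moved stays moved. The work goes in short steps, Python scripts to look and compute and a tool call to move; the robot and the scene stay as the last step left them, time stands still between calls to the robot, and variables do not carry over. Pictures are saved under pics/ and viewed, and the job is handed in when it is done.

Besides the shell and the picture viewer there is one more tool, called after "Request:" as a command line: name --argument value ..., lists and objects as JSON in quotes. send_rows: Moves the arm, as the interface text tells. Its arguments: {"type":"object","properties":{"commands":{"type":"array","items":{"type":"array","items":{"type":"array","items":{"type":"number","minimum":-1,"maximum":1}}}},"jaw":{"type":"number"},"force":{"type":"number"}},"required":["commands"]}

```bash
ls; mkdir -p pics; cat > h.py <<'E'
import numpy as np,cv2
from workcell import env
def save(n,im): cv2.imwrite('pics/'+n+'.png',im[:,:,::-1])
E
python3 - <<'E'
from h import *
s=env.state();print(s)
for n in('top','side'):
    c=env.get_calibration(n);p,d=env.grab_frame(n);save(n+'0',p);np.savez(n+'0.npz',p=p,d=d,m=c['mtx'],T=c['camera_from_world']);print(c)
E
```

```text
pics
{'time_s': 0.0, 'qpos': array([-6.51437006e+01,  1.83517529e+01,  8.97056439e+01, -1.25731451e-03,
        7.20462639e+01, -1.14698867e+00]), 'qvel': array([-0.05512879,  0.06632493, -0.08372111,  0.00269617,  0.00908006,
        0.10450912]), 'effort': array([-3.37453501e-03, -4.12476110e+01, -2.31981432e+01,  7.26440549e-02,
        4.55460779e-02, -1.14132763e-04]), 'ee_pos': array([ 251.86164043, -516.33300668,  213.12435124]), 'ee_rot': array([179.51370211,  89.89633243, 115.51737885]), 'force': array([-0.67440985,  0.36560135, -0.01526642]), 'torque': array([ 0.08263636, -0.01801001, -0.03599653]), 'gripper_width': 91.2047618718038}
{'mtx': array([[529.36970936,   0.        , 280.59882347],
       [  0.        , 529.36970936, 223.48037222],
       [  0.        ,   0.        ,   1.        ]]), 'camera_from_world': array([[-6.47787576e-03, -9.99851374e-01,  1.59770914e-02,
        -1.25413473e+02],
       [ 9.83843859e-01, -3.51393426e-03,  1.78994174e-01,
        -4.78258007e+02],
       [-1.78911428e-01,  1.68784653e-02,  9.83720396e-01,
        -1.25684876e+03],
       [ 0.00000000e+00,  0.00000000e+00,  0.00000000e+00,
         1.00000000e+00]])}
{'mtx': array([[418.94040533,   0.        , 281.79852013],
       [  0.        , 418.94040533, 210.60595203],
       [  0.        ,   0.        ,   1.        ]]), 'camera_from_world': array([[-8.91286829e-01, -4.53328777e-01, -1.00403491e-02,
         3.67380463e+02],
       [ 2.55452802e-01, -5.20292276e-01,  8.14886381e-01,
        -2.24197934e+02],
       [-3.74635363e-01,  7.23732663e-01,  5.79533759e-01,
        -8.01012953e+02],
       [ 0.00000000e+00,  0.00000000e+00,  0.00000000e+00,
         1.00000000e+00]])}
```

View pics/top0.png

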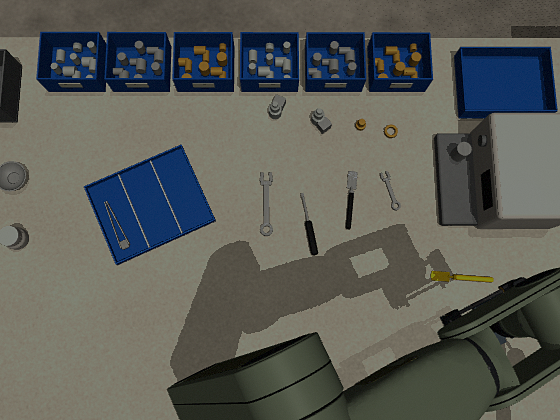

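View pics/side0.png

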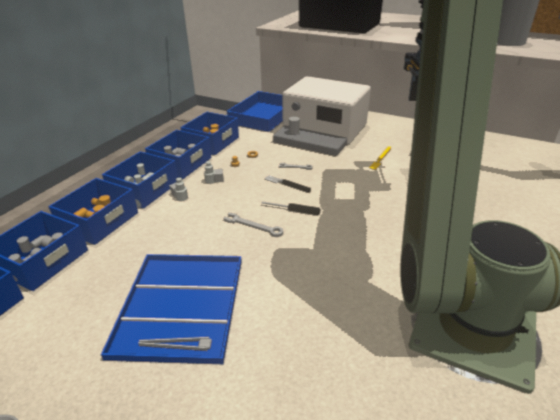

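Candidates in the top view:
- **Spanners:** (266,203) is the long one and wanted. (390,190) is short.
- **Spatula-like:** (351,200) has a black handle and a flat blade and is wanted. (308,222) has a thin shaft, so it is the screwdriver. (460,277) is yellow.

I'll check this in a close crop.

```bash
python3 - <<'E'
from h import *
z=np.load('top0.npz');p=z['p']
save('c1',cv2.resize(p[160:265,245:410],None,fx=4.8,fy=4.8,interpolation=cv2.INTER_CUBIC))
save('c2',cv2.resize(p[140:270,75:225],None,fx=4.5,fy=4.5,interpolation=cv2.INTER_CUBIC))
E
```

```text
(no output)
```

View pics/c1.png

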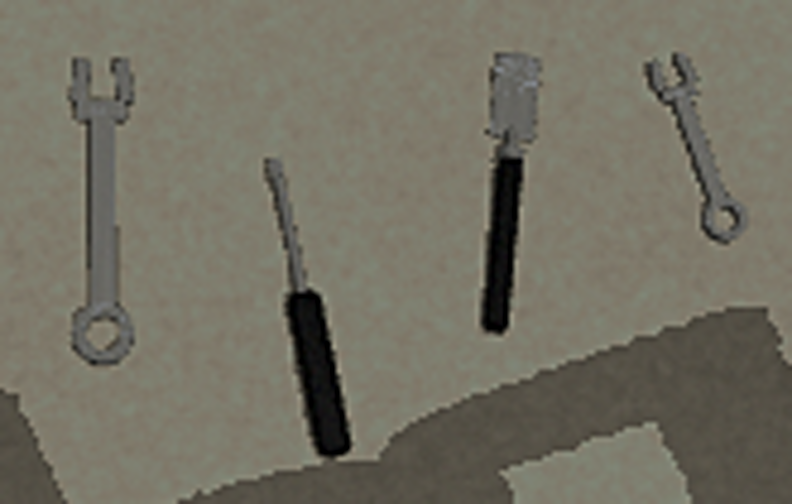

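View pics/c2.png

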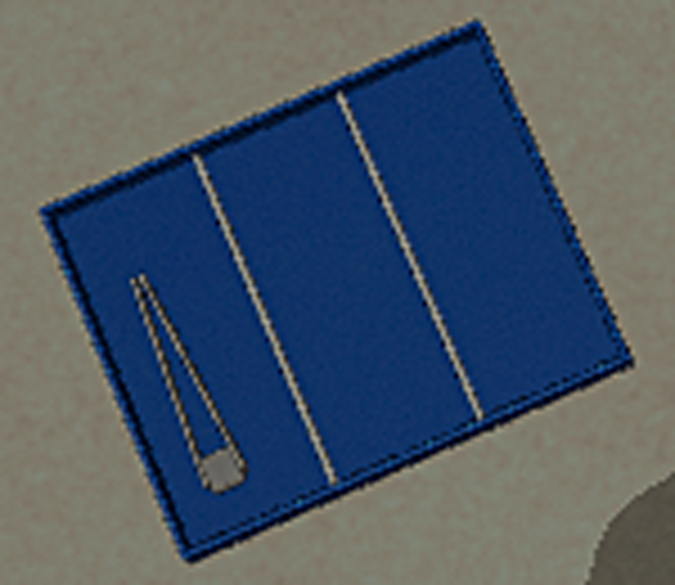

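The crop confirms the choice. The long spanner runs from (100,58) to (102,364) in the crop. The spatula has a wide blade, with its tip at (517,53) and its handle end at (494,332). The tray corners are at (42,208), (478,22), (632,364) and (187,560) in the second crop.

```bash
cat >> h.py <<'E'
def ray(u,v,m,T,z):
    d=np.array([(u-m[0,2])/m[0,0],-(v-m[1,2])/m[1,1],-1.]);R=T[:3,:3];c=-R.T@T[:3,3];d=R.T@d
    return c+d*(z-c[2])/d[2]
E
python3 - <<'E'
from h import *
z=np.load('top0.npz');m,T=z['m'],z['T']
f=lambda x,y,s,o,h: ray((x+.5)/s-.5+o[0],(y+.5)/s-.5+o[1],m,T,h)[:2]
A=lambda x,y,h:f(x,y,4.8,(245,160),h); B=lambda x,y,h:f(x,y,4.5,(75,140),h)
an=lambda d:np.degrees(np.arctan2(d[1],d[0]))
a,b=A(100,58,9),A(102,364,9);print('spanner',a,b,(a+b)/2,np.linalg.norm(a-b),an(a-b))
for y in(160,260):print(A(101.5 if y<200 else 103,y,9))
a,b=A(517,53,3),A(494,332,14);print('spat',a,b,(a+b)/2,np.linalg.norm(a-b),an(a-b))
C=[B(42,208,18),B(478,22,18),B(632,364,18),B(187,560,18)];print(C)
c=sum(C)/4;ex=C[0]-C[3]+C[1]-C[2];ey=C[0]-C[1]+C[3]-C[2]
print('tray',c,np.linalg.norm(ex)/2,np.linalg.norm(ey)/2,an(ex),an(ey)-90)
th=np.radians((an(ex)+an(ey)-90)/2);R=np.array([[np.cos(th),-np.sin(th)],[np.sin(th),np.cos(th)]])
print('bays',[c+R@np.array([0,y]) for y in(88,0,-88)])
print('ribs px->tray', [R.T@(B(x,y,9)-c) for x,y in((195,156),(333,483),(340,95),(480,417))])
print('bin tweez',[R.T@(B(x,y,12)-c) for x,y in((138,277),(225,488))])
d=z['d'];print(d[203,266],d[185,160])
E
```

```text
spanner [619.43155204 -90.33502203] [453.59825156 -91.1576264 ] [536.5149018  -90.74632422] 165.83534070121672 0.28420933594677417
[563.33740921 -91.05596781]
[509.13985184 -91.76805009]
spat [ 623.49848408 -315.14914758] [ 468.97472336 -296.65957899] [ 546.23660372 -305.90436329] 155.62601573759582 -6.823296417895207
[array([580.7836032 , 367.78734857]), array([689.58684823, 126.80368001]), array([490.55492319,  35.91610481]), array([382.32459118, 277.13339805])]
tray [535.81249145 201.91013286] 218.49277483147048 264.39617107647695 24.547064321327323 24.232008340523237
bays [array([499.47393787, 282.05693269]), array([535.81249145, 201.91013286]), array([572.15104503, 121.76333303])]
ribs px->tray [array([105.50495364,  45.03018629]), array([-100.54407288,   44.92472066]), array([104.85140162, -43.25552483]), array([-100.1966636 ,  -43.36118923])]
bin tweez [array([52.22940573, 99.43045627]), array([-79.01063972,  99.5455919 ])]
1347.1576 1355.0145
```

```bash
cat >> h.py <<'E'
from scipy.spatial.transform import Rotation as Ro
def plan(x,y,z,yaw):
    """yaw = desired heading (deg) of the object's long axis; jaw axis perpendicular; tool down"""
    s=env.state();R=Ro.from_euler('xyz',s['ee_rot'],degrees=True)
    p=s['ee_pos'];best=None
    for k in(0,180):
        a=np.radians(yaw+90+k);zt=np.array([np.cos(a),np.sin(a),0]);xt=np.array([0,0,-1.]);yt=np.cross(zt,xt)
        Rt=Ro.from_matrix(np.c_[xt,yt,zt]);rv=(R.inv()*Rt).as_rotvec()
        if best is None or np.linalg.norm(rv)<np.linalg.norm(best):best=rv;bt=Rt
    sh=R.inv().apply(np.array([x,y,z])-p)
    print('t',s['time_s'],'tcp',p.round(1),'w',s['gripper_width'].round(1),'q',np.round(s['qpos'],1),'F',np.round(s['force'],1))
    print('tool axes (cols)\n',R.as_matrix().round(3))
    print('shift/100',(sh/100).round(3),'turn',(best/2/np.pi).round(4),'deg',np.degrees(best).round(1))
E
python3 -c "
from h import *
plan(536.3,-304.7,120,-6.8)"
```

```text
Traceback (most recent call last):
  File "h.py", line 17, in plan
    print('t',s['time_s'],'tcp',p.round(1),'w',s['gripper_width'].round(1),'q',np.round(s['qpos'],1),'F',np.round(s['force'],1))
                                               ^^^^^^^^^^^^^^^^^^^^^^^^
AttributeError: 'float' object has no attribute 'round'
```

```bash
sed -i "s/s\['gripper_width'\].round(1)/round(s['gripper_width'],1)/" h.py
python3 -c "
from h import *
plan(536.3,-304.7,120,-6.8)"
```

```text
t 0.1 tcp [ 251.9 -516.4  213.2] w 90.9 q [-65.1  18.3  89.7  -0.   72.   -1.1] F [ 0.1 -0.7 -0.8]
tool axes (cols)
 [[-0.001  0.899  0.438]
 [ 0.001  0.438 -0.899]
 [-1.     0.    -0.002]]
shift/100 [ 0.933  3.484 -0.654] turn [ 0.0911 -0.0002  0.0001] deg [32.8 -0.1  0. ]
```

Request:
send_rows --commands '[[[0.2, 0.5, -0.1, 0.045, 0, 0], [0.4, 1, -0.2, 0.0911, 0, 0], [0.4, 1, -0.2, 0.0911, 0, 0], [0.4, 1, -0.2, 0.0911, 0, 0], [0.4, 1, -0.2, 0.0911, 0, 0]]]' --jaw -0.1

```text
time_s: 0.72
ee_pos: [332.9, -455.3, 174.0]
ee_rot: [13.2, 90.0, -83.5]
force: [-0.1, 0.1, 0.1]
gripper_width: 50.5
```

```bash
python3 -c "
from h import *
plan(536.3,-304.7,120,-6.8)"
```

```text
t 0.725 tcp [ 332.9 -455.3  174. ] w 50.5 q [-55.   18.9  94.7  -0.   66.3  41.7] F [-0.1  0.1  0.1]
tool axes (cols)
 [[ 0.     0.993 -0.116]
 [-0.    -0.116 -0.993]
 [-1.     0.     0.   ]]
shift/100 [ 0.54   1.845 -1.733] turn [ 0.0003  0.     -0.    ] deg [ 0.1  0.  -0. ]
```

Request:
send_rows --commands '[[[0, 0.5, -0.5, 0, 0, 0], [0, 0.92, -0.87, 0, 0, 0], [0, 0.92, -0.87, 0, 0, 0]]]'

```text
time_s: 1.1
ee_pos: [437.3, -377.9, 174.2]
ee_rot: [93.6, 89.9, -2.9]
force: [-0.1, -0.3, -0.1]
gripper_width: 50.2
```

Request:
send_rows --commands '[[[0, 0.5, -0.5, 0, 0, 0], [0, 0.92, -0.87, 0, 0, 0], [0, 0.92, -0.87, 0, 0, 0], [0, 0.92, -0.87, 0, 0, 0]]]'

```text
time_s: 1.6
ee_pos: [535.4, -305.0, 173.8]
ee_rot: [-57.1, 89.9, -153.8]
force: [0.6, -0.0, -0.3]
gripper_width: 50.2
```

```bash
python3 -c "
from h import *
plan(536.3,-304.7,120,-6.8)
c=env.get_calibration('wrist');p,d=env.grab_frame('wrist');save('w1',p);np.savez('w1.npz',p=p,d=d,m=c['mtx'],T=c['camera_from_world'])"
```

```text
t 1.6 tcp [ 535.4 -305.   173.8] w 50.2 q [-30.7  23.5  87.5  -0.1  69.   66.1] F [ 0.6 -0.  -0.3]
tool axes (cols)
 [[-0.001  0.993 -0.118]
 [-0.001 -0.118 -0.993]
 [-1.    -0.001  0.001]]
shift/100 [ 0.538  0.009 -0.005] turn [0.     0.0001 0.0002] deg [0.  0.  0.1]
```

View pics/w1.png

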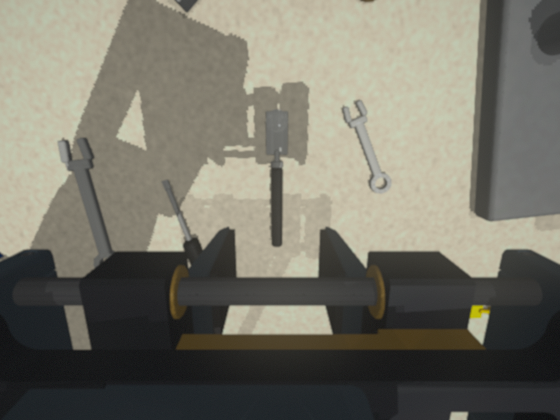

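The wrist view shows the spatula centred between the fingers. The blade tip is at (276,111) and the handle end at (277,245). Next I'll cross-check its position.

```bash
python3 -c "
from h import *
z=np.load('w1.npz');m,T=z['m'],z['T']
a=ray(276.5,111,m,T,3);b=ray(277,245,m,T,14);print(a,b,(a+b)/2,np.degrees(np.arctan2(*(a-b)[1::-1])))
a=ray(77,170,m,T,9);b=ray(100,246,m,T,9);print(a,b)"
```

```text
[ 623.38686665 -314.94842151    3.        ] [ 474.50487257 -297.72145018   14.        ] [ 548.94586961 -306.33493585    8.5       ] -6.600279833993856
[587.50067816 -87.95018714   9.        ] [496.18368312 -88.34180113   9.        ]
```

Both cameras agree, so I'll descend.

Request:
send_rows --commands '[[[0.4, 0.01, 0, 0, 0, 0], [0.8, 0.01, 0, 0, 0, 0], [1, 0.01, 0, 0, 0, 0], [1, 0.01, 0, 0, 0, 0]]]'

```text
time_s: 2.15
ee_pos: [535.0, -305.0, 72.6]
ee_rot: [-108.2, 89.8, 154.9]
force: [0.1, 0.3, 0.5]
gripper_width: 49.9
```

Request:
send_rows --commands '[[[0.25, 0, 0, 0, 0, 0], [0.45, 0, 0, 0, 0, 0], [0.6, 0, 0, 0, 0, 0], [0.68, 0, 0, 0, 0, 0], [0.69, 0, 0, 0, 0, 0], [0.69, 0, 0, 0, 0, 0]]]'

```text
time_s: 2.9
ee_pos: [537.9, -304.4, 5.6]
ee_rot: [63.0, 89.9, -33.8]
force: [-0.2, -0.1, 1.0]
gripper_width: 50.3
```

Request:
send_rows --commands '[[[0, 0, 0, 0, 0, 0], [0, 0, 0, 0, 0, 0], [0, 0, 0, 0, 0, 0], [0, 0, 0, 0, 0, 0], [0, 0, 0, 0, 0, 0], [0, 0, 0, 0, 0, 0]]]' --jaw 1 --force 25

```text
time_s: 3.65
ee_pos: [537.5, -304.1, 5.0]
ee_rot: [47.0, 90.0, -49.8]
force: [-0.9, -0.8, 1.3]
gripper_width: 12.9
```

```bash
python3 -c "
from h import *
plan(536.3,-304.7,120,-6.8)
c=env.get_calibration('wrist');p,d=env.grab_frame('wrist');save('w2',p);p,d=env.grab_frame('top');save('t2',cv2.resize(p[140:280,230:430],None,fx=3,fy=3))"
```

```text
t 3.65 tcp [ 537.5 -304.1    5. ] w 12.9 q [-30.6  33.   98.6  -0.   48.4  66.2] F [-0.9 -0.8  1.3]
tool axes (cols)
 [[ 0.     0.993 -0.118]
 [-0.    -0.118 -0.993]
 [-1.     0.     0.   ]]
shift/100 [-1.15  -0.011  0.007] turn [ 0.  0. -0.] deg [ 0.  0. -0.]
```

View pics/w2.png

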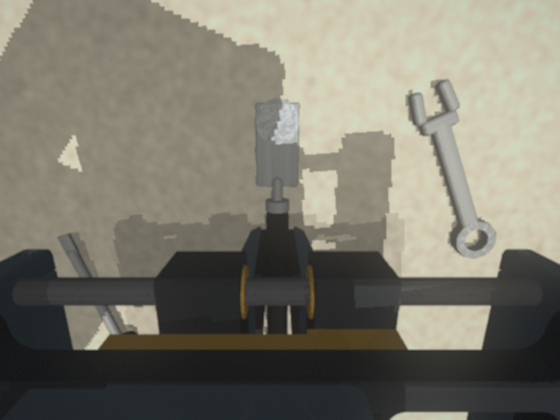

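The grasp is good: 12.9 mm on the 13 mm handle. Now I'll lift and carry.

Request:
send_rows --commands '[[[-0.15, 0, 0, 0, 0, 0], [-0.5, 0, 0, 0, 0, 0], [-0.85, 0, 0, 0, 0, 0], [-1, 0, 0, 0, 0, 0], [-1, 0, 0, 0, 0, 0]]]'

```text
time_s: 4.38
ee_pos: [537.9, -304.4, 106.1]
ee_rot: [65.0, 89.9, -31.8]
force: [0.6, 0.4, -0.5]
gripper_width: 12.6
```

Request:
send_rows --commands '[[[0, 0, -0.2, 0, 0, 0], [0, 0, -0.6, 0, 0, 0], [0, 0, -1, 0, 0, 0], [0, 0, -1, 0, 0, 0]]]'

```text
time_s: 4.88
ee_pos: [548.3, -200.9, 103.3]
ee_rot: [-114.9, 89.7, 148.5]
force: [0.2, 0.1, -0.2]
gripper_width: 12.6
```

Request:
send_rows --commands '[[[0, -0.15, -0.4, 0, 0, 0], [0, -0.3, -0.8, 0, 0, 0], [0, -0.35, -1, 0, 0, 0]]]'

```text
time_s: 5.25
ee_pos: [524.9, -99.6, 104.0]
ee_rot: [-93.0, 89.8, 170.2]
force: [0.3, 0.3, -0.3]
gripper_width: 12.6
```

Request:
send_rows --commands '[[[0, -0.15, -0.4, 0, 0, 0], [0, -0.3, -0.8, 0, 0, 0], [0, -0.35, -1, 0, 0, 0]]]'

```text
time_s: 5.62
ee_pos: [502.8, 3.4, 104.4]
ee_rot: [-72.3, 89.9, -169.0]
force: [0.2, -0.9, -1.1]
gripper_width: 12.6
```

Request:
send_rows --commands '[[[0, 0, -0.4, 0, 0, 0], [0, 0, -0.8, 0, 0, 0], [0, 0, -1, 0, 0, 0], [0, 0, -1, 0, 0, 0]]]'

```text
time_s: 6.12
ee_pos: [515.5, 101.8, 104.5]
ee_rot: [-19.6, 90.0, -116.3]
force: [-0.4, -0.9, -0.1]
gripper_width: 13.2
```

```bash
python3 -c "
from h import *
plan(527.2,198,50,24.4)"
```

```text
t 6.125 tcp [515.5 101.8 104.5] w 13.2 q [  9.9  19.4 105.3  -0.   55.3 106.7] F [-0.4 -0.9 -0.1]
tool axes (cols)
 [[-0.     0.993 -0.116]
 [-0.001 -0.116 -0.993]
 [-1.    -0.     0.001]]
shift/100 [ 0.545  0.005 -0.969] turn [-0.0863  0.0001  0.0001] deg [-31.1   0.    0. ]
```

Request:
send_rows --commands '[[[0, 0, -0.4, -0.03, 0, 0], [0, 0, -0.8, -0.06, 0, 0], [0, 0, -0.97, -0.0863, 0, 0], [0, 0, -0.97, -0.0863, 0, 0], [0, 0, -0.97, -0.0863, 0, 0], [0, 0, -0.97, -0.0863, 0, 0]]]'

```text
time_s: 6.88
ee_pos: [526.7, 196.4, 104.9]
ee_rot: [-53.3, 90.0, -119.2]
force: [0.8, -0.0, -0.6]
gripper_width: 12.8
```

```bash
python3 -c "
from h import *
plan(527.2,198,9,24.4)
for n in('wrist','side'):
  c=env.get_calibration(n);p,d=env.grab_frame(n);save(n+'3',p)"
```

```text
t 6.875 tcp [526.7 196.4 104.9] w 12.8 q [ 19.3  22.4 100.4  -0.   57.2  85.2] F [ 0.8 -0.  -0.6]
tool axes (cols)
 [[-0.     0.913  0.409]
 [-0.001  0.409 -0.913]
 [-1.    -0.     0.   ]]
shift/100 [ 0.959  0.012 -0.013] turn [-0.0008  0.0001  0.0001] deg [-0.3  0.   0. ]
```

View pics/wrist3.png

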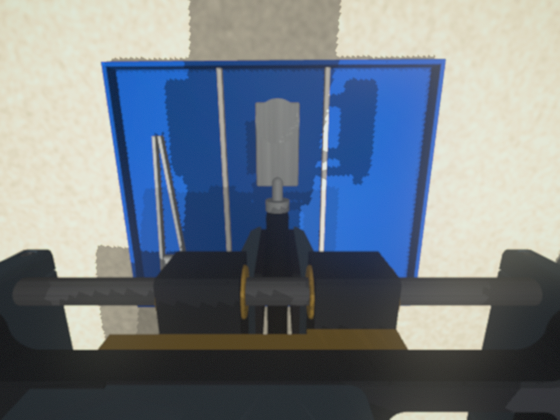

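View pics/side3.png

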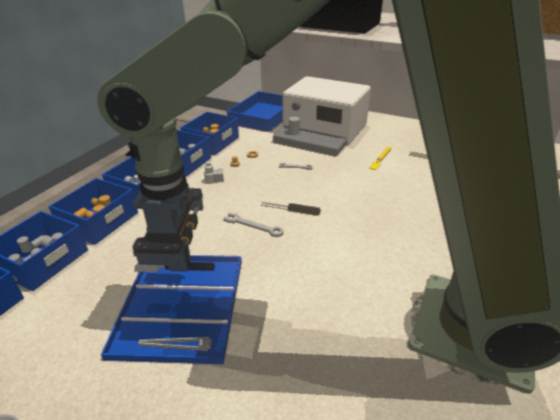

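The spatula is lined up over the middle bay, between the ribs at x of about 222 and 326 in the wrist view. I'll lower it.

Request:
send_rows --commands '[[[0.2, 0.01, -0.01, 0, 0, 0], [0.4, 0.01, -0.01, 0, 0, 0], [0.58, 0.01, -0.01, 0, 0, 0], [0.72, 0.01, -0.01, 0, 0, 0], [0.82, 0.01, -0.01, 0, 0, 0], [0.88, 0.01, -0.01, 0, 0, 0], [0.91, 0.01, -0.01, 0, 0, 0], [0.93, 0.01, -0.01, 0, 0, 0], [0.94, 0.01, -0.01, 0, 0, 0], [0.95, 0.01, -0.01, 0, 0, 0], [0.955, 0.01, -0.01, 0, 0, 0], [0.955, 0.01, -0.01, 0, 0, 0]]]'

```text
time_s: 8.48
ee_pos: [527.3, 199.0, 9.5]
ee_rot: [31.2, 90.0, -34.6]
force: [0.9, -0.3, -0.9]
gripper_width: 12.6
```

Request:
send_rows --commands '[[[0.006, 0, 0, 0, 0, 0], [0.012, 0, 0, 0, 0, 0], [0.012, 0, 0, 0, 0, 0], [0.012, 0, 0, 0, 0, 0]]]'

```text
time_s: 8.98
ee_pos: [527.3, 199.0, 8.2]
ee_rot: [12.2, 90.0, -53.5]
force: [0.3, -0.7, 0.0]
gripper_width: 12.6
```

Request:
send_rows --commands '[[[0, 0, 0, 0, 0, 0], [0, 0, 0, 0, 0, 0], [0, 0, 0, 0, 0, 0], [0, 0, 0, 0, 0, 0]]]' --jaw 0.2

```text
time_s: 9.48
ee_pos: [527.3, 199.0, 8.2]
ee_rot: [19.2, 90.0, -46.5]
force: [-0.4, 0.7, 0.8]
gripper_width: 36.1
```

Request:
send_rows --commands '[[[-0.1, 0, 0, 0, 0, 0], [-0.4, 0, 0, 0, 0, 0], [-0.8, 0, 0, 0, 0, 0], [-1, 0, 0, 0, 0, 0], [-1, 0, 0, 0, 0, 0]]]'

```text
time_s: 10.1
ee_pos: [528.5, 199.4, 110.4]
ee_rot: [83.8, 89.7, 18.1]
force: [-0.0, 0.2, -0.0]
gripper_width: 36.6
```

```bash
python3 -c "
from h import *
plan(536.5,-91,100,0.4)
for n in('wrist',):
  c=env.get_calibration(n);p,d=env.grab_frame(n);save(n+'4',p)"
```

```text
t 10.1 tcp [528.5 199.4 110.4] w 36.6 q [19.5 22.1 99.9 -0.  57.7 85.2] F [-0.   0.2 -0. ]
tool axes (cols)
 [[ 0.005  0.912  0.411]
 [ 0.001  0.411 -0.912]
 [-1.     0.005  0.001]]
shift/100 [ 0.101 -1.121  2.68 ] turn [ 0.0663 -0.0001 -0.0008] deg [23.9 -0.  -0.3]
```

View pics/wrist4.png

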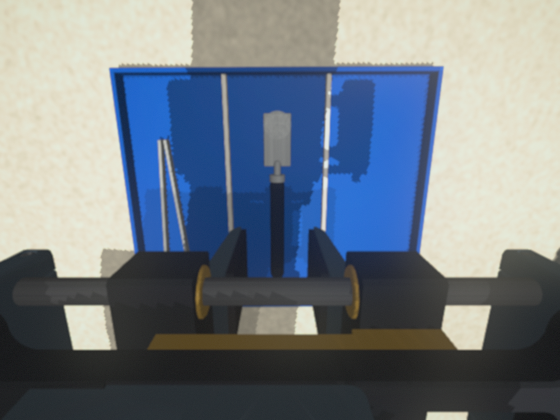

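The spatula lies flat in the middle bay. Next is the spanner.

Request:
send_rows --commands '[[[0, -0.2, 0.5, 0, 0, 0], [0, -0.42, 1, 0, 0, 0], [0, -0.42, 1, 0, 0, 0]]]' --jaw -0.1

```text
time_s: 10.52
ee_pos: [528.9, 87.6, 106.9]
ee_rot: [-94.8, 89.8, -160.8]
force: [0.1, 0.8, -0.4]
gripper_width: 50.5
```

Request:
send_rows --commands '[[[0, -0.2, 0.5, 0, 0, 0], [0, -0.42, 1, 0, 0, 0], [0, -0.42, 1, 0, 0, 0]]]'

```text
time_s: 10.9
ee_pos: [532.5, -19.7, 107.3]
ee_rot: [-111.4, 89.9, -177.3]
force: [-0.1, 0.4, -0.3]
gripper_width: 50.0
```

Request:
send_rows --commands '[[[0, -0.14, 0.34, 0.025, 0, 0], [0, -0.28, 0.68, 0.05, 0, 0], [0, -0.28, 0.68, 0.0663, 0, 0], [0, -0.28, 0.68, 0.0663, 0, 0], [0, -0.28, 0.68, 0.0663, 0, 0]]]'

```text
time_s: 11.52
ee_pos: [535.3, -90.0, 107.8]
ee_rot: [-123.3, 89.9, 147.2]
force: [-1.4, 0.1, 0.8]
gripper_width: 50.3
```

```bash
python3 -c "
from h import *
plan(536.5,-91,4,0.4)
n='wrist';c=env.get_calibration(n);p,d=env.grab_frame(n);save(n+'5',p);np.savez('w5.npz',m=c['mtx'],T=c['camera_from_world'])
"
```

```text
t 11.525 tcp [535.3 -90.  107.8] w 50.3 q [-10.8  20.6 102.7   0.   56.6  78.6] F [-1.4  0.1  0.8]
tool axes (cols)
 [[-0.001  1.     0.01 ]
 [ 0.     0.01  -1.   ]
 [-1.    -0.001 -0.   ]]
shift/100 [1.038 0.013 0.011] turn [ 0.0005 -0.0001  0.0001] deg [ 0.2 -0.   0. ]
```

View pics/wrist5.png

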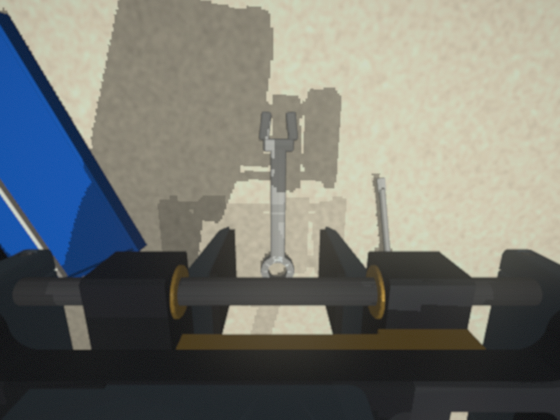

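The spanner is centred and aligned at about (278,200). I'll descend.

Request:
send_rows --commands '[[[0.35, 0.01, 0.01, 0, 0, 0], [0.65, 0.01, 0.01, 0, 0, 0], [0.85, 0.01, 0.01, 0, 0, 0], [0.95, 0.01, 0.01, 0, 0, 0], [1, 0.01, 0.01, 0, 0, 0], [1, 0.01, 0.01, 0, 0, 0], [1, 0.01, 0.01, 0, 0, 0]]]'

```text
time_s: 12.45
ee_pos: [536.9, -92.4, 9.0]
ee_rot: [75.6, 89.9, -14.0]
force: [0.0, -0.1, 0.1]
gripper_width: 49.9
```

Request:
send_rows --commands '[[[0.01, 0, 0, 0, 0, 0], [0.03, 0, 0, 0, 0, 0], [0.03, 0, 0, 0, 0, 0]]]'

```text
time_s: 12.82
ee_pos: [536.3, -92.4, 5.2]
ee_rot: [-69.9, 90.0, -159.5]
force: [-0.3, -0.1, 0.0]
gripper_width: 50.0
```

Request:
send_rows --commands '[[[0, 0, 0, 0, 0, 0], [0, 0, 0, 0, 0, 0], [0, 0, 0, 0, 0, 0], [0, 0, 0, 0, 0, 0], [0, 0, 0, 0, 0, 0], [0, 0, 0, 0, 0, 0]]]' --jaw 1 --force 35

```text
time_s: 13.58
ee_pos: [536.3, -92.3, 5.2]
ee_rot: [-175.5, 90.0, 94.9]
force: [-0.3, 1.4, -1.2]
gripper_width: 13.5
```

```bash
python3 -c "
from h import *
plan(572,121.8,110,24.4)
n='wrist';c=env.get_calibration(n);p,d=env.grab_frame(n);save(n+'6',p)
"
```

```text
t 13.575 tcp [536.3 -92.3   5.2] w 13.5 q [-11.   28.  108.9   0.   43.1  78.6] F [-0.3  1.4 -1.2]
tool axes (cols)
 [[-0.     1.     0.007]
 [ 0.     0.007 -1.   ]
 [-1.    -0.    -0.   ]]
shift/100 [-1.047  0.371 -2.138] turn [-0.0667 -0.     -0.    ] deg [-24.  -0.  -0.]
```

View pics/wrist6.png

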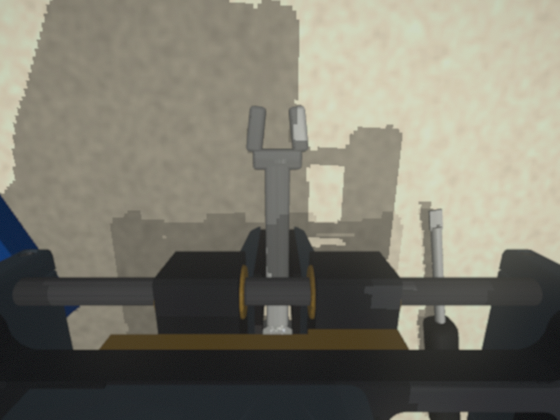

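The shaft is gripped at 13.5 mm. I'll lift and carry it.

Request:
send_rows --commands '[[[-0.1, 0, 0, 0, 0, 0], [-0.35, 0, 0, 0, 0, 0], [-0.65, 0, 0, 0, 0, 0], [-0.9, 0, 0, 0, 0, 0], [-1, 0, 0, 0, 0, 0], [-1, 0, 0, 0, 0, 0]]]'

```text
time_s: 14.38
ee_pos: [536.5, -92.4, 105.7]
ee_rot: [72.3, 89.9, -17.3]
force: [-0.9, 0.3, -0.8]
gripper_width: 13.3
```

Request:
send_rows --commands '[[[0, 0.05, -0.2, 0, 0, 0], [0, 0.1, -0.55, 0, 0, 0], [0, 0.18, -0.9, 0, 0, 0], [0, 0.18, -1, 0, 0, 0]]]'

```text
time_s: 14.88
ee_pos: [553.1, 9.3, 103.9]
ee_rot: [-90.0, 89.9, -179.5]
force: [-0.2, -0.0, -0.5]
gripper_width: 13.3
```

Request:
send_rows --commands '[[[0, 0.05, -0.3, -0.02, 0, 0], [0, 0.1, -0.65, -0.04, 0, 0], [0, 0.18, -0.95, -0.06, 0, 0], [0, 0.18, -1, -0.0667, 0, 0], [0, 0.18, -1, -0.0667, 0, 0]]]'

```text
time_s: 15.5
ee_pos: [570.2, 107.1, 104.5]
ee_rot: [-84.4, 89.9, -150.0]
force: [-0.5, -0.5, -0.3]
gripper_width: 13.1
```

```bash
python3 -c "
from h import *
plan(572,121.8,9,24.4)
n='wrist';c=env.get_calibration(n);p,d=env.grab_frame(n);save(n+'7',p)
n='side';c=env.get_calibration(n);p,d=env.grab_frame(n);save(n+'7',p)
"
```

```text
t 15.5 tcp [570.2 107.1 104.5] w 13.1 q [ 9.5 23.9 97.9 -0.1 58.3 75.2] F [-0.5 -0.5 -0.3]
tool axes (cols)
 [[-0.002  0.911  0.413]
 [-0.001  0.413 -0.911]
 [-1.    -0.002  0.   ]]
shift/100 [ 0.955  0.079 -0.126] turn [-0.0001  0.      0.0003] deg [-0.   0.   0.1]
```

View pics/wrist7.png

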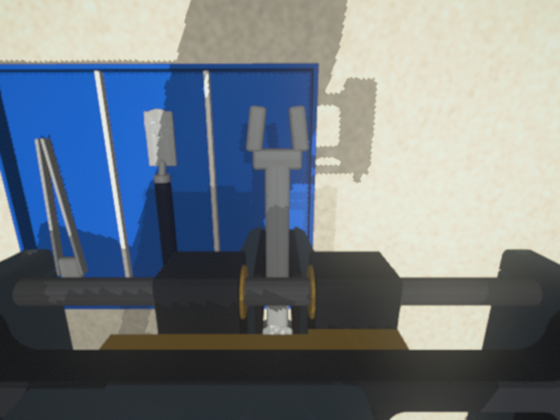

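View pics/side7.png

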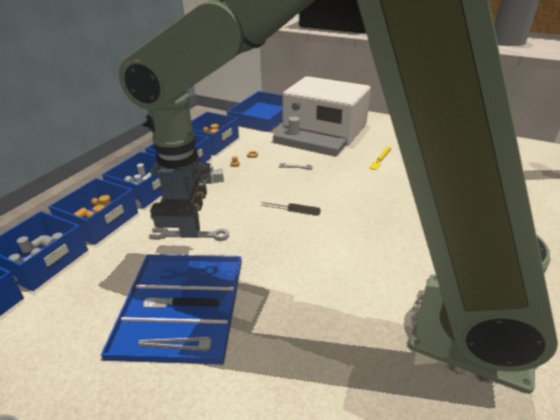

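The spanner still needs about 12 mm more in -tool z. I'll shift it first, then lower.

Request:
send_rows --commands '[[[0, 0.08, -0.12, 0, 0, 0], [0.1, 0.08, -0.125, 0, 0, 0], [0.3, 0.08, -0.125, 0, 0, 0], [0.48, 0.08, -0.125, 0, 0, 0], [0.64, 0.08, -0.125, 0, 0, 0], [0.76, 0.08, -0.125, 0, 0, 0], [0.84, 0.08, -0.125, 0, 0, 0], [0.88, 0.08, -0.125, 0, 0, 0], [0.91, 0.08, -0.125, 0, 0, 0], [0.93, 0.08, -0.125, 0, 0, 0], [0.94, 0.08, -0.125, 0, 0, 0], [0.945, 0.08, -0.125, 0, 0, 0], [0.945, 0.08, -0.125, 0, 0, 0]]]'

```text
time_s: 17.23
ee_pos: [573.1, 122.6, 10.8]
ee_rot: [50.0, 90.0, -15.6]
force: [-0.4, 0.6, -0.1]
gripper_width: 13.9
```

Contact is expected at a TCP z of about 8.2.

Request:
send_rows --commands '[[[0.01, 0, 0, 0, 0, 0], [0.018, 0, 0, 0, 0, 0], [0.023, 0, 0, 0, 0, 0], [0.023, 0, 0, 0, 0, 0], [0.023, 0, 0, 0, 0, 0]]]'

```text
time_s: 17.85
ee_pos: [573.1, 122.6, 8.4]
ee_rot: [8.8, 90.0, -56.8]
force: [-0.6, -0.2, -1.2]
gripper_width: 13.7
```

Request:
send_rows --commands '[[[0, 0, 0, 0, 0, 0], [0, 0, 0, 0, 0, 0], [0, 0, 0, 0, 0, 0], [0, 0, 0, 0, 0, 0]]]' --jaw 0.25

```text
time_s: 18.35
ee_pos: [573.1, 122.6, 8.5]
ee_rot: [49.1, 90.0, -16.5]
force: [-0.6, -0.1, 0.1]
gripper_width: 34.1
```

Request:
send_rows --commands '[[[-0.1, 0, 0, 0, 0, 0], [-0.4, 0, 0, 0, 0, 0], [-0.8, 0, 0, 0, 0, 0], [-1, 0, 0, 0, 0, 0], [-1, 0, 0, 0, 0, 0]]]'

```text
time_s: 18.98
ee_pos: [574.4, 122.8, 110.8]
ee_rot: [75.5, 89.7, 9.9]
force: [-0.9, -0.2, 0.4]
gripper_width: 34.4
```

Request:
send_rows --commands '[[[-0.3, -0.3, 0.5, 0, 0, 0], [-0.6, -0.6, 1, 0, 0, 0], [-0.6, -0.6, 1, 0, 0, 0]]]'

```text
time_s: 19.35
ee_pos: [560.0, 3.9, 169.6]
ee_rot: [47.5, 89.9, -18.4]
force: [0.9, -0.2, -0.3]
gripper_width: 34.3
```

Request:
send_rows --commands '[[[0, -0.3, 0.5, 0, 0, 0], [0, -0.6, 1, 0, 0, 0], [0, -0.6, 1, 0, 0, 0]]]'

```text
time_s: 19.73
ee_pos: [545.4, -111.4, 166.8]
ee_rot: [-118.4, 89.8, 175.7]
force: [-1.2, 0.3, -0.6]
gripper_width: 34.0
```

Request:
send_rows --commands '[[[0, -0.3, 0.5, 0, 0, 0], [0, -0.6, 1, 0, 0, 0], [0, -0.6, 1, 0, 0, 0], [0, -0.6, 1, 0, 0, 0]]]'

```text
time_s: 20.23
ee_pos: [533.1, -223.3, 167.4]
ee_rot: [-164.1, 89.9, 130.4]
force: [-0.3, 0.6, -0.4]
gripper_width: 34.2
```

```bash
python3 -c "
from h import *
print(env.state()['time_s'])
p,d=env.grab_frame('top');save('top8',cv2.resize(p[140:270,75:225],None,fx=4.5,fy=4.5,interpolation=cv2.INTER_CUBIC))
p,d=env.grab_frame('side');save('side8',cv2.resize(p[230:380,80:280],None,fx=4,fy=4,interpolation=cv2.INTER_CUBIC))
"
```

```text
20.225
```

View pics/top8.png

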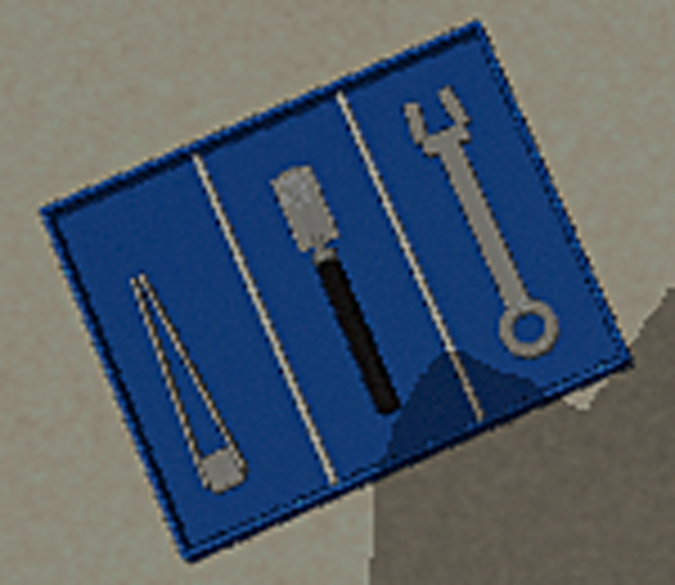

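View pics/side8.png

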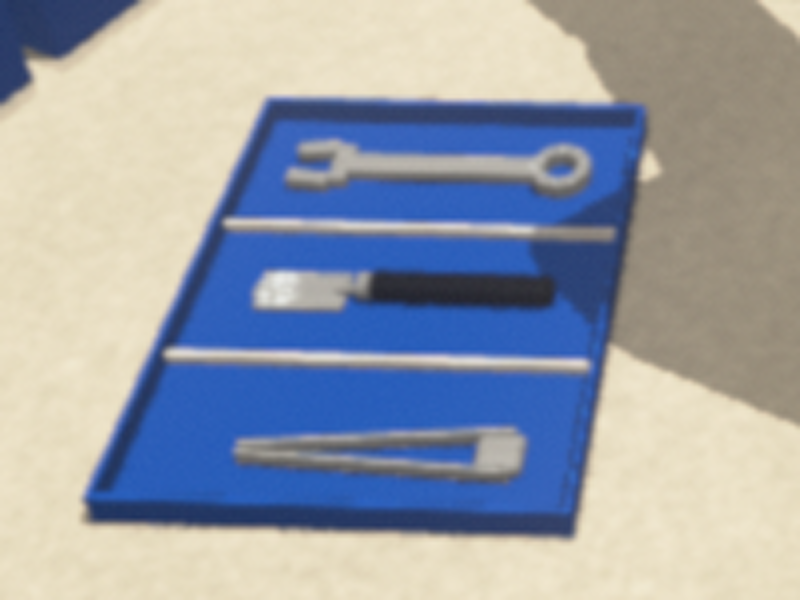

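By eye, both tools sit at their bay centres. The spanner's middle is at about (483,224) against a bay centre of (482,224), and the spatula's is at about (340,290) against (337,291). Both lie flat and lengthwise, the tweezers have not moved and the arm is clear.

```bash
python3 -c "
from h import *
print(env.job_done(), env.state()['time_s'])"
```

```text
the job is handed in; nothing more can be done
the job is handed in; nothing more can be done
```

The spatula is in the middle bay and the long spanner in the last bay. I lowered each one to floor contact before releasing it, then moved the arm clear and handed the job in at about 20 s; no verdict was reported.

- **Position:** in the last top and side pictures, both tools lie flat and lengthwise. By pixel comparison, each is within a few millimetres of its bay centre. The tweezers look unmoved in the first bay.
- **Grasps:** the jaws closed to 12.9 mm on the 13 mm handle and 13.5 mm on the 14 mm shaft. The wrist force readings stayed around 1 N.
- **Disagreement:** before the first grasp, the top and wrist cameras placed the spatula handle's end about 5 mm apart along its length, which is well inside the tolerance.
- **Not measured:** I didn't measure the final height or tilt numerically. I judged both from the pictures and the tool height at release.

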